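# Load a build plate into the curing box through its flap

## Task

Put the build plate into the loading carriage: tuck one short edge under the carriage's lip, then lower the other edge so that the plate lies flat in the pocket, while the carriage is still outside the box. Then push the carriage by its upright push plate through the flap, fully home against the back of the box, so that the flap falls shut behind it. Do not tip the build plate steeply or disturb the carton, the spool and the pliers.

Things in the scene. Friction and masses are not known exactly. Their poses are not given: they have to be found in the camera images.
- station: Fixed curing station: grey baseplate 113 x 500 x 8 mm with a straight lane along its y and a small blue box at the +y end. Origin: on the bench, mid-lane, in the plane of the flap; x across the lane, +y into the box. Lane floor 8 mm above the bench, from y = -340 mm; guide bars 16 mm high beside it, inner faces 99 mm apart.
- box_stop (a point): Middle of the foot of the box's back wall, inside, at lane-floor height: the stop that the carriage's front comes up against, 144 mm in +y from the gate point. The box is 152 mm deep, 111 mm wide outside, its clear roof up to 103 mm above the bench; axes as station.
- gate (a point): Point on the lane floor in the middle of the box's mouth (plane of the flap); axes as station. With the carriage against the back wall the pocket point lies at y = +86 mm from here.
- flap (a joint): Top-hinged aluminium flap in the box's mouth, 92 wide x 56 high x 4 mm, 50 g. Hinge along the lane's x, 64.5 mm above the lane floor. 0 = hanging shut (lower edge 8.5 mm above the lane floor); grows to 1.5 rad as its lower edge swings inward (+y). It swings inward only, opens at a light push and falls shut by its own weight.
- carriage: Loose black carriage, about 0.45 kg, sliding freely on the lane (1.5 mm play each side), at the start outside the box. Origin: on its underside below the pocket's centre; +y to the box. Body 96 (x) x 116 (y) mm, floor 5 mm thick. A tongue 30 mm wide, 5 mm thick runs from its rear back to y = -146 mm, passes under the shut flap, and ends in the push plate.
- pocket (a point): Centre of the pocket's floor, 5 mm above the carriage's underside, axes as carriage; the seated build plate's origin lies here. Pocket 86 (x) x 104 (y) mm: front wall face at y = +52, face of the 6 mm rear stop at y = -52, its top 8 mm above the pocket floor; side cheeks 6 mm high.
- lip (a point): Middle of the lower rear edge of the lip at the carriage's front, axes as carriage: 12 mm above the pocket floor, at y = +40 mm from the pocket point. The lip is 4 mm thick, as wide as the carriage, and overhangs the pocket by 12 mm.
- push_plate (a point): Centre of the upright black push plate at the tail of the carriage: 40 (x) x 10 (y) x 50 mm high, standing from the lane floor up; it stays 55 mm outside the flap when the carriage is home. Its rear face is 5 mm in -y from this point.
- plate: Loose bright aluminium build plate, 80 (x) x 100 (y) x 6 mm, about 0.22 kg, lying flat on the bench, with a black grip rib standing on its middle: 12 mm thick (x), 36 mm long (y), from 6 to 44 mm above the underside. Origin: centre of its underside; z up. Four small white prints, at most 6 mm high, are fixed on it at about x = +-27, y = +-23 mm. It fits either way round; the short edges are those at y = +-50 mm.
- carton: Bystander: closed cardboard carton 70 x 90 x 50 mm; origin under its centre.
- spool: Bystander: grey spool of white filament lying flat, diameter 130 mm, 50 mm high; origin under its centre.
- pliers: Bystander: pliers with red grips, 135 mm long, 14 mm high, lying flat; origin on the bench under the joint.
There are look-alikes about, which are no part of the job. Of the things that look like the plate, the largest one is meant. Of the things that look like the carriage, the smallest one is meant.

How it is judged (in metres and radians):
On the way, in this order (a step that is already met when the one before it is completed fails the run):
1. the build plate lies flat in the carriage's pocket, edge under the lip, let go, with the carriage still outside the box (x of plate in the frame of pocket between -0.005 and 0.005 m and y of plate in the frame of pocket between -0.005 and 0.005 m and z of plate in the frame of pocket between -0.003 and 0.002 m and angle between the z axis of plate and the z axis of carriage, either way round below 0.03 rad and angle between the y axis of plate and the y axis of carriage, either way round below 0.12 rad and angle between plate's own z axis and vertical below 0.1 rad and y of pocket in the frame of gate below -0.06 m and contact force between the fingers and plate below 0.1 N), for 0.2 s.
2. the carriage with the plate swings the flap open (x of plate in the frame of pocket between -0.005 and 0.005 m and y of plate in the frame of pocket between -0.005 and 0.005 m and z of plate in the frame of pocket between -0.003 and 0.002 m and angle between the z axis of plate and the z axis of carriage, either way round below 0.03 rad and angle between the y axis of plate and the y axis of carriage, either way round below 0.12 rad and angle between plate's own z axis and vertical below 0.1 rad and value of joint flap above 0.6 rad), for 0.05 s.
At the end, for the whole second after the job is handed in: The plate lies flat in the carriage's pocket (within 5 mm, under 0.03 rad off flat), the carriage is in the box within 10 mm of the back wall, the flap hangs shut (under 0.08 rad) and all is at rest (x of plate in the frame of pocket between -0.005 and 0.005 m and y of plate in the frame of pocket between -0.005 and 0.005 m and z of plate in the frame of pocket between -0.003 and 0.002 m and angle between the z axis of plate and the z axis of carriage, either way round below 0.03 rad and angle between the y axis of plate and the y axis of carriage, either way round below 0.12 rad and angle between plate's own z axis and vertical below 0.1 rad and y of pocket in the frame of gate above 0.076 m and value of joint flap below 0.08 rad and linear speed of each of carriage, plate below 0.01 m/s); the robot touches nothing.
It fails at once if a bystander is moved by more than 25 mm (distance of any of carton, spool, pliers from where it was at the start of the episode above 0.025 m).
It fails at once if the build plate is tipped by more than 0.8 rad (angle between plate's own z axis and vertical above 0.8 rad).
It also fails if it takes over 61 s, if anything falls off the work surface, if the arm or the gripper's body presses on something with over 40 N, if the wrist force passes 120 N, or if a joint passes its speed limit or range.

## Robot

A 6-joint arm with a two-finger parallel gripper is mounted at the origin on the work surface. World frame = base frame: x ahead of the robot, y to its left, z up, the work surface at z = 0. Lengths are in mm, angles in degrees, forces in N, time in s.
With the tool pointing down it reaches from about 350 to 850 mm from the base axis. Payload 8.1 kg.
Tool frame: the origin (TCP) lies at the very end of the fingers, on their centre line; the grasp point (between the pads) lies 19 mm behind it; z points along the fingers, y is the line along which they close (so a half turn about z gives the same grasp; the last joint's range is limited). The gripper opens to 85 mm and grips with 20 to 120 N. Pads are 22 mm wide; open, the fingers measure 114 mm over their backs; the gripper's body (76 mm by 85 mm) begins 54 mm behind the grasp point. The pads swing forward as they close: fully open they stand 13 mm farther back than shut.
Start: joints at [59.221, 7.471, 85.268, -0, 87.261, -4.893], TCP at [261.932, 539.812, 231.292] pointing down, gripper open.
Joint ranges: [-169.43, 169.43], [-51.17, 129.36], [1.28, 143.12], [-76.62, 256.62], [0, 156.53], [-152.29, 152.29]. Speed limits (degrees/s): [136.94, 136.94, 159.86, 180, 180, 180].

## Interface

Orientations are given as [roll, pitch, yaw] about the fixed x, y, z axes, in that order (R = Rz(yaw) Ry(pitch) Rx(roll)).
In Python, from bench import sense, eyes, job, models gives the robot as it stands. The module is installed in compiled form; this text tells all that it offers.
- The arm moves only by the tool apply_moves, never from a script. Its argument "rows" is a list of rows, each a list of 6 numbers: the shift along the tool's x, y, z in mm, then the turn, a rotation vector about the tool's x, y, z in rad. In form: [[dx, dy, dz, rx, ry, rz], ...]. A call has exactly 5 rows; each row shifts and turns the commanded pose from where the row before left it, along the tool's axes as they then stand; what a row does not reach is not made up. A row lasts 1/8 s, in which the tool goes at most 62.5 mm and 10.7 degrees, less where a joint would pass 70% of its speed; a pose out of reach is approached as far as the arm can. A call is refused whole if a number of a shift passes 62.5 or a number of a turn 0.188, either way. A call with a gripper value outside its range is refused whole. "fingers" is the finger opening in mm, from 0 to 85.4, set as the call begins (left out, the last holds). The fingers move at their own pace and stop on an object; "grip_force" is the grip in N (left out, the last holds). Time passes only in rows, so rows that do not move let the fingers close, or fill a call up. It gives the time, the measured TCP pose, the force, the opening and the grip force at its end, in the units of the state.
- sense(): the state, without advancing time (a new reading comes with each control period).
- eyes.snapshot(name): name is "scene" or "top"; returns (picture, depth): 480x640x3 uint8, red, green, blue; 480x640 float32, mm along the optical axis (not along the pixel's ray), 0 where there is no reading.
- eyes.get_calibration(name): a dict with "intrinsics" (3x3 intrinsics, pixels), "R" (3x3) and "t" (3): a world point X has camera coordinates R X + t. Camera axes: x right, y down, z forward; pixel columns grow to the right and rows downward; lengths in mm; the calibration is good to about 2 mm. A picture is of the moment at which its call begins. get_calibration takes no time and is no camera call.
- job.hand_in(): hands the job in; it is judged then, once.
Trained networks look in the newest picture that a camera, given by its name, has taken for a name from the list of things; names that differ only in an ending like _2 or _b are one class to them, and where a whole thing is asked for, a point or a joint stands for the part that bears it (a point fixed in the world has none). Each returns a list of dicts, best first, with "confidence" (0 to 1); they miss things now and then, are a little off and sometimes report something else, mostly with a low value. They report only what shows in the picture. A call takes as long as a camera call. They do not tell look-alikes from the thing itself.
- models.boxes_of(name, camera): "xyz" ([x, y, z] in mm, in world coordinates, good to about 4 mm: the middle of the surface that is visible of it).
- models.cut_out(name, camera): "pixels" (480x640 bool, what is visible of it).
- models.place_of(name, camera): "xyz" ([x, y, z] in mm, in world coordinates, good to about 4 mm: a listed point, or the origin of a listed thing).
The state is a dict: "time": time; "joint_pos": joint angles; "qd": joint speeds; "joint_efforts": joint torques, N m; "tool_pos": TCP position; "tcp_rot": TCP orientation; "ft_force": force on the tool from outside, world axes, zero at the start; "wrist_torque": the same for the moment, N m; "finger_gap": finger opening in mm; "grip_force": force on a finger pad.
Only numpy, scipy, OpenCV 4.12 (cv2) and the standard library are available. Lean on these libraries where they do the work, as an engineer would, in place of code of your own. Each camera call takes 0.05 s, during which the arm holds its last target. There are 200 camera calls.

## Working session

There is one attempt and no reset: what is moved stays moved. The work goes in short steps, Python scripts to look and compute and a tool call to move; the robot and the scene stay as the last step left them, time stands still between calls to the robot, and variables do not carry over. Pictures are saved under pics/ and viewed, at most 10 in all, crops included, and the job is handed in when it is done.

Besides the shell and the picture viewer there is one more tool, called after ">>>" as name([rows], argument=value, ...), one row to a line, values as JSON. apply_moves: Moves the arm, as the interface text tells. Its arguments: {"type":"object","properties":{"rows":{"type":"array"},"fingers":{"type":"number"},"grip_force":{"type":"number"}},"required":["rows"]}

```bash
mkdir -p pics; cat > h.py <<'E'
import numpy as np, cv2
from bench import sense, eyes, job, models
def snap(n):
    p,d=eyes.snapshot(n); return p,d
def world(n,u,v,z):
    c=eyes.get_calibration(n);K=c["intrinsics"];R=np.array(c["R"]);t=np.array(c["t"])
    X=np.linalg.inv(K)@np.array([u,v,1.0])*z
    return R.T@(X-t)
def cloud(n,d):
    c=eyes.get_calibration(n);K=np.array(c["intrinsics"]);R=np.array(c["R"]);t=np.array(c["t"])
    v,u=np.mgrid[0:480,0:640]
    P=np.stack([(u-K[0,2])/K[0,0]*d,(v-K[1,2])/K[1,1]*d,d],-1)
    return (P-t)@R
def pix(n,X):
    c=eyes.get_calibration(n);p=np.array(c["intrinsics"])@(np.array(c["R"])@np.array(X)+np.array(c["t"]));return p[:2]/p[2]
E
python3 - <<'E'
from h import *
for n in("scene","top"):
    p,d=snap(n);np.savez(f"{n}0.npz",p=p,d=d);cv2.imwrite(f"pics/{n}0.png",p[...,::-1])
for n in("top","scene"):
  for k in("station","gate","box_stop","carriage","pocket","push_plate","lip","plate","carton","spool","pliers"):
    print(n,k,[(np.round(r["xyz"]).astype(int).tolist(),round(r["confidence"],2),np.round(pix(n,r["xyz"])).astype(int).tolist()) for r in models.place_of(k,n)])
print(sense())
E
```

```text
top station [([602, 123, 0], 0.67, [277, 247])]
top gate [([603, 116, 9], 0.59, [280, 246])]
top box_stop [([499, -445, -2], 0.71, [509, 294]), ([604, -20, 8], 0.48, [336, 247])]
top carriage [([606, -19, 7], 0.95, [335, 246]), ([561, 508, -4], 0.8, [120, 260]), ([770, -348, 1], 0.58, [467, 186])]
top pocket [([603, -17, 12], 0.86, [334, 247]), ([560, 507, 9], 0.86, [118, 259]), ([603, 116, 7], 0.6, [280, 246]), ([769, -346, 9], 0.56, [467, 185])]
top push_plate [([746, 544, 36], 0.96, [105, 182]), ([607, -157, 32], 0.91, [393, 246]), ([699, -521, 36], 0.91, [543, 212])]
top lip [([604, 25, 27], 0.76, [317, 245]), ([504, 497, 27], 0.74, [117, 282]), ([790, -292, 21], 0.66, [446, 175])]
top plate [([396, 177, 0], 0.95, [251, 331]), ([412, 320, -4], 0.95, [192, 323]), ([403, 25, 2], 0.94, [315, 330]), ([403, -199, -2], 0.51, [408, 332])]
top carton [([400, -195, 1], 0.79, [407, 333]), ([500, -445, 0], 0.26, [509, 294])]
top spool [([499, -444, 0], 0.8, [509, 295])]
top pliers [([599, -23, 11], 0.69, [337, 249]), ([781, 94, 1], 0.68, [292, 177])]
scene station [([604, 121, 2], 0.86, [34
[... 852 characters left out ...]
 [278, 304])]
{'time': 1.2, 'joint_pos': array([ 5.92223644e+01,  7.47021186e+00,  8.52684889e+01, -1.08830908e-03,
        8.72600499e+01, -4.89390434e+00]), 'qd': array([ 0.00830419, -0.05042759, -0.07274279,  0.00086746,  0.01256774,
        0.02956765]), 'joint_efforts': array([ 1.34422753e-03, -5.69344997e+01, -5.00848889e+01, -3.63925892e-04,
        1.96719076e-03, -1.35826019e-05]), 'tool_pos': array([261.92572686, 539.81831939, 231.29556768]), 'tcp_rot': array([1.79998848e+02, 1.18968403e-03, 1.54116321e+02]), 'ft_force': array([ 0.50427489, -0.81985829,  0.17830076]), 'wrist_torque': array([-0.00952542,  0.00905384,  0.04000578]), 'grip_force': 0.0, 'finger_gap': 85.59666597591126}
```

View pics/top0.png

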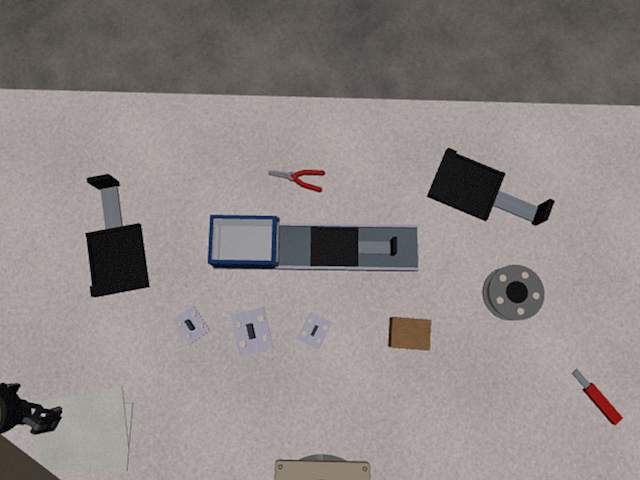

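View pics/scene0.png

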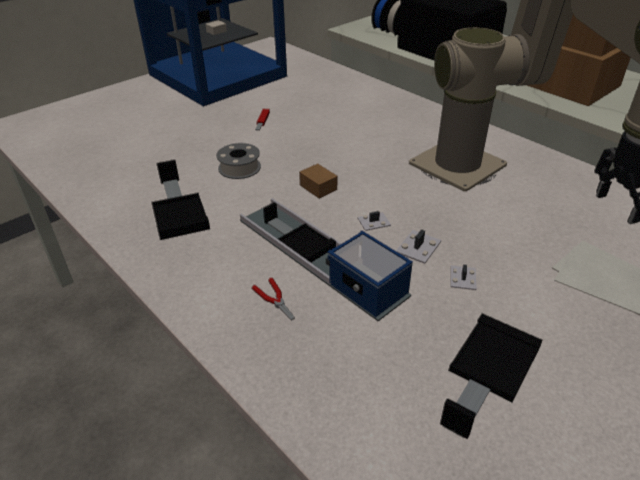

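The top view shows three plates, at (192,323), (251,331) and (315,330). The middle one is the largest, so it is the one meant. The three carriages are at (118,258), (467,185) and (335,246). The smallest is the one in the lane, at (335,246). I'll confirm this in an enlarged crop and measure the yaws.

```bash
python3 - <<'E'
from h import *
z=np.load("top0.npz");p,d=z["p"],z["d"]
cv2.imwrite("pics/crop.png",cv2.resize(p[200:370,170:430,::-1],None,fx=3,fy=3,interpolation=cv2.INTER_CUBIC)[:600,:800])
W=cloud("top",d)
c=eyes.get_calibration("top");print(c["intrinsics"],-np.array(c["R"]).T@c["t"])
def rect(m):
    P=W[m][:,:2].astype(np.float32);return cv2.minAreaRect(P)
snap("top")
for k in ("plate","carriage"):
  for r in models.cut_out(k,"top"):
    m=r["pixels"]&(d>0);Z=W[m][:,2]
    print(k,r["confidence"],m.sum(),"all",rect(m),"z pct",np.percentile(Z,[5,50,95,100]).round(1))
    if k=="plate":
        mm=m&(W[...,2]<15);print("  base",rect(mm)); mr=m&(W[...,2]>35)
        if mr.sum()>4:print("  rib",mr.sum(),rect(mr),W[mr].mean(0))
X,Y,Z=W[...,0],W[...,1],W[...,2]
reg=(abs(X-603)<80)&(Y>-230)&(Y<310)
for lo,hi in((4,10),(10,14),(14,20),(20,27),(27,34),(34,70),(90,130)):
    m=reg&(Z>lo)&(Z<hi)
    if m.sum()>5:print((lo,hi),m.sum(),rect(m),np.median(W[m],0))
# lane guide direction: fit bars
m=reg&(Z>13)&(Z<22)&(Y<90)
for s in(-1,1):
    q=W[m&(s*(X-603)>35)]
    print("bar",s,len(q),np.polyfit(q[:,1],q[:,0],1))
m=reg&(Z>90)
for y0 in(140,180,220):
    q=W[m&(abs(Y-y0)<10)]; print("box x",y0,q[:,0].min(),q[:,0].max())
q=W[m];print("box y",np.percentile(q[:,1],[0.5,99.5]))
m=reg&(Z>40)&(Y<0);print("push",W[m].min(0),W[m].max(0),W[m].mean(0))
E
```

```text
[[506.53661879   0.         320.01694466]
 [  0.         506.53661879 241.0618499 ]
 [  0.           0.           1.        ]] [ 407.05268793   23.82404158 1231.85576426]
plate 0.74 760 all ((402.4181213378906, 26.115455627441406), (57.8675651550293, 79.61741638183594), 62.23952865600586) z pct [ 0.3  4.7 28.2 35.7]
  base ((402.4181213378906, 26.115455627441406), (57.8675651550293, 79.61741638183594), 62.23952865600586)
plate 0.66 789 all ((407.83441162109375, 319.9997863769531), (75.50199127197266, 60.861480712890625), 37.31169509887695) z pct [ 0.4  4.7 28.8 37.1]
  base ((407.83441162109375, 319.9997863769531), (75.50199127197266, 60.861480712890625), 37.31169509887695)
plate 0.6 1474 all ((396.7591552734375, 175.52780151367188), (103.30584716796875, 84.18292236328125), 16.01019859313965) z pct [ 1.4  6.3 41.1 50.4]
  base ((396.7591552734375, 175.52780151367188), (103.30584716796875, 84.18292236328125), 16.01019859313965)
  rib 89 ((396.2957458496094, 174.48379516601562), (35.53973388671875, 11.986058235168457), 15.740824699401855) [396.27032173 174.16880974  43.63311698]
carria
[... 1235 characters left out ...]
34, 70) 232 ((599.0816650390625, 54.386322021484375), (92.6596450805664, 435.1143798828125), 5.011490345001221) [563.28272457 116.29429795  54.40955349]
(90, 130) 3290 ((601.2708740234375, 194.3388671875), (112.5079345703125, 151.96640014648438), 0.5689657330513) [600.31022725 194.53972271  99.4812149 ]
bar -1 283 [4.50515663e-03 5.55606850e+02]
bar 1 280 [-2.14448543e-02  6.49056239e+02]
box x 140 545.7370801983801 657.2199147435302
box x 180 545.4584764154957 655.9621759795649
box x 220 544.8748632369962 656.5720262140876
box y [119.70055749 269.45923441]
push [ 585.02275879 -163.44879424   40.53530296] [ 623.96221456 -152.60634884   64.27370825] [ 603.43650541 -157.144246     54.5061819 ]
```

View pics/crop.png

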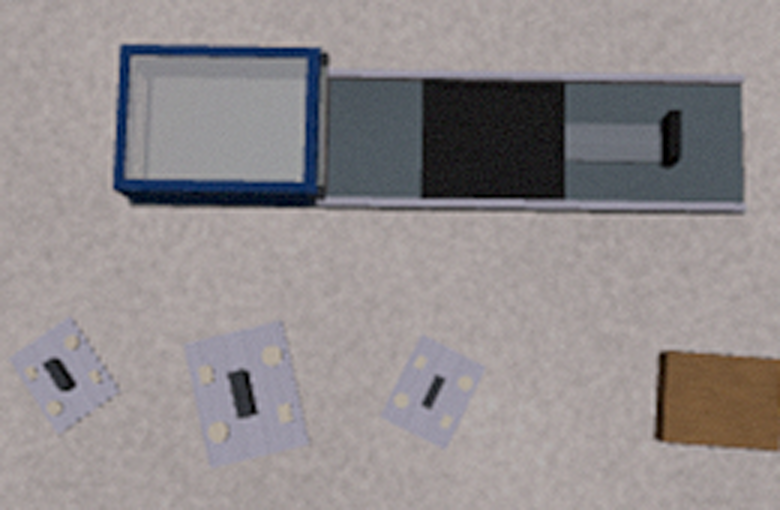

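The crop confirms both choices: the middle plate at (251,331), 103x84 mm, is clearly the largest, and the lane carriage at (335,246), about 97 mm wide, is the smallest. Next I'll write a planning helper that prints rows.

```bash
cat > plan.py <<'E'
from h import *
from scipy.spatial.transform import Rotation as Ro
import math
def plan(*targets,start=None):
    """targets: (xyz, [r,p,y], minrows). linear interpolation; prints rows in calls of 5"""
    s=sense(); p,R=(np.array(s["tool_pos"]),Ro.from_euler("xyz",s["tcp_rot"],degrees=True)) if start is None else start
    out=[]
    for q,e,mn in targets:
        T=Ro.from_euler("xyz",e,degrees=True)
        ang=np.degrees((R.inv()*T).magnitude());dist=np.linalg.norm(np.array(q)-p)
        n=max(mn,math.ceil(dist/55),math.ceil(ang/9.5))
        for i in range(n):
            k=n-i
            dp=np.round(R.inv().apply((np.array(q)-p)/k),1)
            dr=np.round((R.inv()*T).as_rotvec()/k,3)+0.
            p=p+R.apply(dp);R=R*Ro.from_rotvec(dr)
            out.append([float(x) for x in dp]+[float(x) for x in dr])
    while len(out)%5: out.append([0]*6)
    for i in range(0,len(out),5): print(out[i:i+5])
    print("t",s["time"],"end",p.round(1),R.as_euler("xyz",degrees=True).round(1))
E
python3 - <<'E'
from plan import *
plan(([396.5,174.5,110],[180,0,196],10))
E
```

```text
[[-28.1, -27.0, 12.1, 0.0, 0.0, -0.073], [-26.0, -29.0, 12.1, 0.0, 0.0, -0.073], [-23.8, -30.8, 12.1, 0.0, 0.0, -0.073], [-21.5, -32.4, 12.1, 0.0, 0.0, -0.073], [-19.1, -33.9, 12.2, 0.0, 0.0, -0.073]]
[[-16.6, -35.2, 12.1, 0.0, 0.0, -0.073], [-14.0, -36.3, 12.2, 0.0, 0.0, -0.073], [-11.2, -37.3, 12.1, 0.0, 0.0, -0.073], [-8.5, -38.0, 12.2, 0.0, 0.0, -0.074], [-5.7, -38.5, 12.1, 0.0, 0.0, -0.073]]
t 1.35 end [396.5 174.5 110. ] [-180.    0. -164.]
```

>>> apply_moves([
  [-28.1,-27.0,12.1,0,0,-0.073],
  [-26.0,-29.0,12.1,0,0,-0.073],
  [-23.8,-30.8,12.1,0,0,-0.073],
  [-21.5,-32.4,12.1,0,0,-0.073],
  [-19.1,-33.9,12.2,0,0,-0.073],
], fingers=50, grip_force=60)

```text
time: 1.98
tool_pos: [329.5, 356.1, 170.5]
tcp_rot: [180.0, 0.0, 175.2]
ft_force: [-0.1, -0.4, 0.5]
finger_gap: 50.0
grip_force: 0.0
```

>>> apply_moves([
  [-16.6,-35.2,12.1,0,0,-0.073],
  [-14.0,-36.3,12.2,0,0,-0.073],
  [-11.2,-37.3,12.1,0,0,-0.073],
  [-8.5,-38.0,12.2,0,0,-0.074],
  [-5.7,-38.5,12.1,0,0,-0.073],
])

```text
time: 2.6
tool_pos: [396.9, 173.4, 109.9]
tcp_rot: [180.0, 0.1, -163.9]
ft_force: [0.9, -0.1, -0.2]
finger_gap: 50.2
grip_force: 0.0
```

```bash
python3 - <<'E'
from plan import *
print(sense()["tool_pos"],sense()["tcp_rot"])
plan(([396.5,174.5,12],[180,0,196],5))
E
```

```text
[396.94096466 173.39896123 109.91816656] [ 1.79998147e+02  5.20609236e-02 -1.63858609e+02]
[[0.0, 0.2, 19.6, 0.0, 0.0, 0.0], [0.1, 0.2, 19.6, 0.0, 0.0, 0.001], [0.0, 0.3, 19.6, 0.0, 0.0, 0.0], [0.1, 0.2, 19.6, 0.0, 0.0, 0.001], [0.0, 0.3, 19.5, 0.0, 0.001, 0.0]]
t 2.6 end [396.5 174.5  12. ] [ 180.   -0. -164.]
```

>>> apply_moves([
  [0,0,25,0,0,0],
  [0,0,25,0,0,0],
  [0,0,24,0,0,0],
  [0,0,16,0,0,0],
  [0,0,8,0,0,0],
])

```text
time: 3.22
tool_pos: [396.1, 174.4, 11.3]
tcp_rot: [-180.0, -0.1, -164.0]
ft_force: [-0.3, 0.2, 0.0]
finger_gap: 49.6
grip_force: 0.0
```

>>> apply_moves([
  [0,0,0,0,0,0],
  [0,0,0,0,0,0],
  [0,0,0,0,0,0],
  [0,0,0,0,0,0],
  [0,0,0,0,0,0],
], fingers=0, grip_force=60)

```text
time: 3.85
tool_pos: [397.4, 174.9, 13.0]
tcp_rot: [180.0, 0.1, -164.0]
ft_force: [-0.4, -0.4, 6.4]
finger_gap: 11.3
grip_force: 59.5
```

```bash
python3 - <<'E'
from plan import *
plan(([397,174.5,140],[180,0,196],3),([603.5,-40,140],[180,0,90.5],12))
E
```

```text
[[0.1, -0.1, -42.3, 0.0, 0.001, 0.0], [0.1, -0.1, -42.3, 0.0, 0.0, 0.0], [0.1, -0.0, -42.4, 0.0, 0.001, 0.0], [-11.6, -21.9, -0.0, 0.0, 0.0, 0.153], [-14.8, -19.9, -0.0, 0.0, 0.0, 0.153]]
[[-17.7, -17.4, -0.0, 0.0, 0.0, 0.154], [-20.1, -14.5, -0.0, 0.0, 0.0, 0.153], [-22.1, -11.3, -0.0, 0.0, 0.0, 0.154], [-23.6, -7.7, -0.0, 0.0, 0.0, 0.153], [-24.5, -4.0, -0.0, 0.0, 0.0, 0.154]]
[[-24.8, -0.2, -0.0, 0.0, 0.0, 0.153], [-24.6, 3.5, -0.0, 0.0, 0.0, 0.154], [-23.7, 7.3, -0.0, 0.0, 0.0, 0.153], [-22.4, 10.8, -0.0, 0.0, 0.0, 0.154], [-20.4, 14.1, -0.0, 0.0, 0.0, 0.153]]
t 3.85 end [603.5 -40.  140. ] [-180.    -0.    90.5]
```

>>> apply_moves([
  [0,0,-42,0,0,0],
  [0,0,-42,0,0,0],
  [0,0,-43,0,0,0],
  [-11.6,-21.9,0,0,0,0.153],
  [-14.8,-19.9,0,0,0,0.153],
])

```text
time: 4.47
tool_pos: [431.4, 138.6, 139.7]
tcp_rot: [180.0, 0.1, 178.2]
ft_force: [-0.6, -0.3, -1.0]
finger_gap: 11.1
grip_force: 58.6
```

>>> apply_moves([
  [-17.7,-17.4,0,0,0,0.154],
  [-20.1,-14.5,0,0,0,0.153],
  [-22.1,-11.3,0,0,0,0.154],
  [-23.6,-7.7,0,0,0,0.153],
  [-24.5,-4.0,0,0,0,0.154],
])

```text
time: 5.1
tool_pos: [517.0, 48.8, 138.5]
tcp_rot: [-180.0, -0.0, 134.2]
ft_force: [0.1, 0.4, -1.1]
finger_gap: 11.3
grip_force: 58.6
```

>>> apply_moves([
  [-24.8,0,0,0,0,0.153],
  [-24.6,3.5,0,0,0,0.154],
  [-23.7,7.3,0,0,0,0.153],
  [-22.4,10.8,0,0,0,0.154],
  [-20.4,14.1,0,0,0,0.153],
])

```text
time: 5.72
tool_pos: [603.2, -40.4, 138.4]
tcp_rot: [-179.9, -0.0, 90.2]
ft_force: [0.5, -0.5, -1.8]
finger_gap: 11.1
grip_force: 58.6
```

>>> apply_moves([
  [0,0,0,0,0,0],
  [0,0,0,0,0,0],
  [0,0,0,0,0,0],
  [0,0,0,0,0,0],
  [0,0,0,0,0,0],
])

```text
time: 6.35
tool_pos: [603.0, -39.5, 139.1]
tcp_rot: [180.0, 0.0, 90.6]
ft_force: [-0.6, -0.7, -1.6]
finger_gap: 10.9
grip_force: 58.9
```

```bash
python3 - <<'E'
from plan import *
s=sense();print(s["tool_pos"],s["tcp_rot"],s["finger_gap"],s["ft_force"])
for n in("top","scene"):
    p,d=snap(n);np.savez(f"{n}1.npz",p=p,d=d)
    a=cv2.resize(p[150:330,200:440] if n=="scene" else p[180:300,260:420],None,fx=3.3 if n=="scene" else 4,fy=3.3 if n=="scene" else 4)
    if n=="scene":cv2.imwrite("pics/s1.png",a[...,::-1])
    print(n,[(np.round(r["xyz"],1).tolist(),round(r["confidence"],2)) for r in models.place_of("plate",n)])
    W=cloud(n,d)
    for r in models.cut_out("plate",n):
        m=r["pixels"]&(d>0)&(W[...,2]>100)
        if m.sum()>30:
            q=W[m];print(m.sum(),r["confidence"],cv2.minAreaRect(q[:,:2].astype(np.float32)),np.percentile(q[:,2],[5,50,95]))
# carriage edges from initial top cloud
z=np.load("top0.npz");p,d=z["p"],z["d"];W=cloud("top",d)
m=(W[...,2]>25)&(W[...,2]<33)&(abs(W[...,0]-603)<44)&(W[...,1]<90)&(W[...,1]>0)
q=W[m];print("lip",len(q),q.min(0),q.max(0),q.mean(0))
g=p.sum(2);
for y0,z0 in((-17,0),):
    pass
blk=(g<130)&(abs(W[...,0]-603)<48)&(W[...,1]>-110)&(W[...,1]<90)
q=W[blk];print("black",np.percentile(q[:,1],[1,5,95,99]),np.percentile(q[:,0],[1,99]),[ (a,np.median(q[abs(q[:,1]-a)<3][:,2])) for a in(-75,-72,-60,-20,20,30,36,40)])
E
```

```text
[602.95614339 -39.52852941 139.09328312] [1.79996873e+02 1.33411664e-03 9.05597331e+01] 10.891313415373183 [-0.57013329 -0.73493432 -1.63975185]
top [([410.6, 318.9, -1.1], 0.86), ([603.1, -38.1, 127.0], 0.75)]
693 0.63 ((595.8400268554688, -40.035682678222656), (105.17317199707031, 76.89286041259766), 83.15875244140625) [128.50862012 132.30460412 139.35019745]
scene [([407.9, 321.7, -1.5], 0.98), ([401.3, 23.9, 3.9], 0.93), ([596.3, -38.2, 129.1], 0.58)]
772 0.86 ((604.3179931640625, -40.95555114746094), (110.61573028564453, 83.4658432006836), 89.33460235595703) [130.04957713 134.05971189 155.92056073]
lip 247 [559.95068675  22.69051339  25.1414286 ] [646.41559254  40.83975151  32.84005937] [604.46452197  31.7652075   28.95681288]
black [-71.73314785 -67.64023028  35.19433352  39.62995777] [557.85121405 650.09269586] [(-75, np.float64(19.208441655412866)), (-72, np.float64(20.43321385410681)), (-60, np.float64(13.447680056829533)), (-20, np.float64(12.772356291887395)), (20, np.float64(13.638211847150695)), (30, np.float64(28.970319301358366)), (36, np.float64(28.219252045178738)), (40, np.float64(28.694743880159972))]
```

View pics/s1.png

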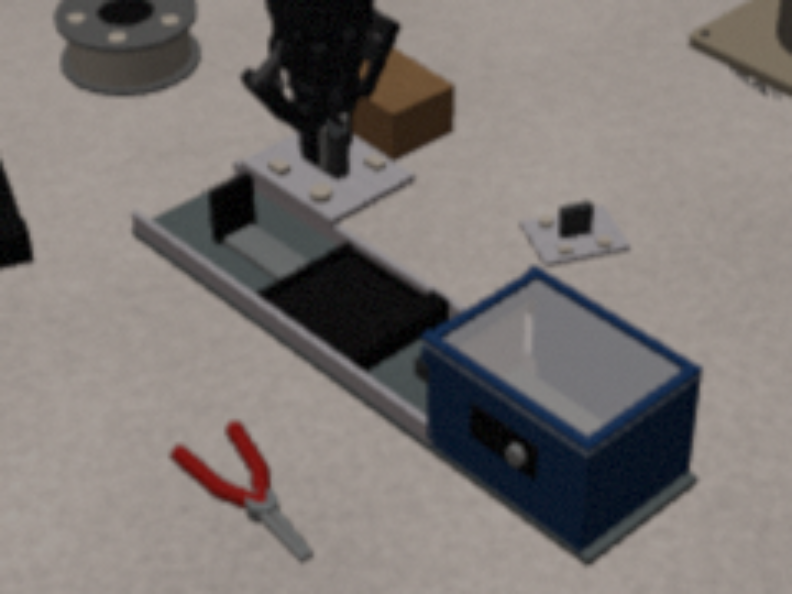

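The scene crop shows the plate held flat over the lane, with its rib at about (330,150) and the carriage at (350,300). Next I'll tilt it nose-down by 12° and descend to the lip.

```bash
sed -i 's/T=Ro.from_euler("xyz",e,degrees=True)/T=e if isinstance(e,Ro) else Ro.from_euler("xyz",e,degrees=True)/' plan.py
cat >> plan.py <<'E'
def tilt(th,yaw=90.5):
    return Ro.from_euler("xyz",[180,0,yaw],degrees=True)*Ro.from_rotvec([0,-np.radians(th),0])
def tcp(Fy,Fz,th,h=12.5,x=603.2):
    """TCP for front bottom edge at world (Fy,Fz), nose-down th deg"""
    t=np.radians(th);return [x,Fy-50*np.cos(t)+h*np.sin(t),Fz+50*np.sin(t)+h*np.cos(t)]
E
python3 - <<'E'
from plan import *
y=-16.8
a=tcp(y+34,16,12);print(a)
plan((tcp(y+34,70,12),tilt(12),5),(tcp(y+34,24,12),tilt(12),3),(a,tilt(12),2))
E
```

```text
[603.2, np.float64(-29.108483901468293), np.float64(38.62242955006054)]
[[2.1, 0.0, 9.3, 0.0, -0.042, 0.0], [2.5, 0.0, 9.2, 0.0, -0.042, 0.0], [2.9, 0.1, 9.0, 0.0, -0.042, 0.0], [3.3, 0.0, 8.9, 0.0, -0.042, 0.0], [3.8, 0.1, 8.8, 0.0, -0.041, 0.0]]
[[3.2, -0.0, 15.0, 0.0, 0.0, 0.0], [3.2, -0.0, 15.0, 0.0, 0.0, 0.0], [3.1, -0.0, 15.0, 0.0, 0.0, 0.0], [0.8, -0.0, 3.9, 0.0, 0.0, 0.0], [0.9, -0.0, 4.0, 0.0, 0.0, 0.0]]
t 6.65 end [603.2 -29.1  38.6] [-180.    12.    90.5]
```

>>> apply_moves([
  [2.1,0,9.3,0,-0.042,0],
  [2.5,0,9.2,0,-0.042,0],
  [2.9,0.1,9.0,0,-0.042,0],
  [3.3,0,8.9,0,-0.042,0],
  [3.8,0.1,8.8,0,-0.041,0],
])

```text
time: 7.28
tool_pos: [603.3, -29.0, 92.4]
tcp_rot: [180.0, 12.0, 90.5]
ft_force: [-0.8, -0.3, -2.0]
finger_gap: 11.4
grip_force: 58.9
```

>>> apply_moves([
  [3.2,0,15,0,0,0],
  [3.2,0,15,0,0,0],
  [3.1,0,15,0,0,0],
  [0.8,0,3.9,0,0,0],
  [0.9,0,4,0,0,0],
])

```text
time: 7.9
tool_pos: [603.4, -29.4, 38.4]
tcp_rot: [180.0, 12.0, 90.5]
ft_force: [0.2, 1.3, -1.9]
finger_gap: 10.8
grip_force: 58.9
```

>>> apply_moves([
  [0,0,0,0,0,0],
  [0,0,0,0,0,0],
  [0,0,0,0,0,0],
  [0,0,0,0,0,0],
  [0,0,0,0,0,0],
])

```text
time: 8.52
tool_pos: [603.3, -29.1, 38.7]
tcp_rot: [180.0, 12.0, 90.5]
ft_force: [0.2, 0.2, -2.6]
finger_gap: 11.2
grip_force: 58.9
```

```bash
python3 - <<'E'
from plan import *
s=sense();print(s["tool_pos"],s["tcp_rot"],s["ft_force"])
for n in("top","scene"):
    p,d=snap(n)
    if n=="scene":
        cv2.imwrite("pics/s2.png",cv2.resize(p[190:290,240:380],None,fx=5.5,fy=5.5,interpolation=cv2.INTER_CUBIC)[...,::-1])
    for k in("plate","pocket","lip"):
        print(n,k,[(np.round(r["xyz"],1).tolist(),round(r["confidence"],2)) for r in models.place_of(k,n)if abs(r["xyz"][0]-603)<20])
y=-16.8
plan((tcp(y+52,15,12),tilt(12),4),(tcp(y+54,14.5,12),tilt(12),1))
E
```

```text
[603.2905494  -29.07111303  38.69724709] [179.98715038  11.97307744  90.51317055] [ 0.23099845  0.18184471 -2.56959994]
top plate [([600.6, -31.7, 25.7], 0.95)]
top pocket []
top lip [([604.0, 25.6, 27.1], 0.75)]
scene plate [([602.0, -32.9, 28.5], 0.88)]
scene pocket [([603.4, -17.0, 14.0], 0.64)]
scene lip [([605.0, 24.7, 25.1], 0.61)]
[[4.4, 0.0, -0.7, 0.0, 0.0, 0.0], [4.5, 0.1, -0.7, 0.0, 0.0, 0.0], [4.4, 0.0, -0.7, 0.0, 0.0, 0.0], [4.5, 0.1, -0.7, 0.0, 0.0, 0.0], [2.0, -0.0, 0.0, 0.0, 0.0, 0.0]]
t 8.925 end [603.2  -9.1  37.2] [-180.    12.    90.5]
```

View pics/s2.png

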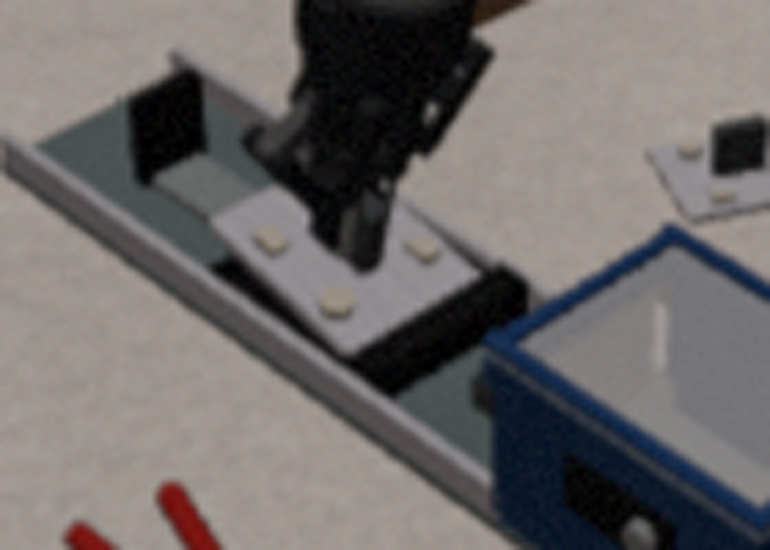

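The crop shows the tilted plate, with its front edge at about (350,355)–(490,270), right behind the carriage's lip. The measured force is near zero. I'll slide it under the lip.

>>> apply_moves([
  [4.4,0,-0.7,0,0,0],
  [4.5,0,-0.7,0,0,0],
  [4.4,0,-0.7,0,0,0],
  [4.5,0,-0.7,0,0,0],
  [2,0,0,0,0,0],
])

```text
time: 9.55
tool_pos: [603.2, -9.2, 37.4]
tcp_rot: [180.0, 12.0, 90.5]
ft_force: [0.4, -2.9, -0.4]
finger_gap: 10.9
grip_force: 58.9
```

```bash
python3 - <<'E'
from plan import *
s=sense();print(s["tool_pos"],s["tcp_rot"],s["ft_force"],s["wrist_torque"])
n="top";p,d=snap(n);p,d=p.copy(),d
for k in("plate","lip","push_plate"):
    print(n,k,[(np.round(r["xyz"],1).tolist(),round(r["confidence"],2)) for r in models.place_of(k,n)if abs(r["xyz"][0]-603)<20])
W=cloud(n,d)
m=(W[...,2]>25)&(W[...,2]<33)&(abs(W[...,0]-603)<44)&(W[...,1]<90)&(W[...,1]>20);m&=p.sum(2)<130
q=W[m];print("lip",len(q),q.min(0),q.max(0),q.mean(0))
m=(W[...,2]>40)&(W[...,2]<70)&(abs(W[...,0]-603)<24)&(W[...,1]<-130)&(W[...,1]>-190);print("push",W[m].mean(0))
E
```

```text
[603.22879893  -9.16385651  37.43786363] [179.98199352  12.01442059  90.53232007] [ 0.44579665 -2.87539472 -0.44816224] [-0.3293223   0.01394555  0.03640888]
top plate [([604.4, -10.8, 24.7], 0.87)]
top lip [([603.8, 27.7, 25.3], 0.95)]
top push_plate [([603.4, -151.7, 33.1], 0.65)]
lip 45 [559.60173891  36.18362258  25.15872496] [589.28919137  44.13873408  32.55739882] [574.19083025  40.17910535  28.79674419]
push [ 603.13869078 -153.56494713   55.95901941]
```

```bash
python3 - <<'E'
from plan import *
plan(*[(tcp(37.2-0.2*i,14.3-0.03*i,12-1.33*i),tilt(12-1.33*i),1) for i in range(1,10)],(tcp(35.4,13.2,0),tilt(0),1))
E
```

```text
[[-0.4, 0.1, 1.5, 0.0, 0.023, 0.0], [-0.5, 0.0, 1.2, 0.0, 0.023, 0.0], [-0.5, 0.0, 1.2, 0.0, 0.023, 0.0], [-0.4, 0.0, 1.3, 0.0, 0.023, 0.0], [-0.5, 0.0, 1.2, 0.0, 0.023, 0.0]]
[[-0.5, 0.0, 1.2, 0.0, 0.024, 0.0], [-0.5, -0.0, 1.2, 0.0, 0.023, 0.0], [-0.4, -0.0, 1.2, 0.0, 0.023, 0.0], [-0.5, -0.0, 1.2, 0.0, 0.023, 0.0], [-0.0, -0.0, 0.9, 0.0, 0.001, 0.0]]
t 9.75 end [603.2 -14.6  25.7] [180.   -0.   90.5]
```

>>> apply_moves([
  [-0.4,0,1.5,0,0.023,0],
  [-0.5,0,1.2,0,0.023,0],
  [-0.5,0,1.2,0,0.023,0],
  [-0.4,0,1.3,0,0.023,0],
  [-0.5,0,1.2,0,0.023,0],
])

```text
time: 10.38
tool_pos: [603.1, -12.6, 31.2]
tcp_rot: [180.0, 5.3, 90.5]
ft_force: [0.2, -0.2, -1.7]
finger_gap: 11.1
grip_force: 58.8
```

>>> apply_moves([
  [-0.5,0,1.2,0,0.024,0],
  [-0.5,0,1.2,0,0.023,0],
  [-0.4,0,1.2,0,0.023,0],
  [-0.5,0,1.2,0,0.023,0],
  [0,0,0.9,0,0.001,0],
])

```text
time: 11.0
tool_pos: [603.2, -15.1, 26.0]
tcp_rot: [180.0, -0.0, 90.5]
ft_force: [-3.5, -0.2, 7.6]
finger_gap: 11.3
grip_force: 60.2
```

```bash
python3 - <<'E'
from plan import *
s=sense();print(s["tool_pos"],s["tcp_rot"],s["ft_force"],s["wrist_torque"])
snap("top");p,d=snap("scene")
cv2.imwrite("pics/s3.png",cv2.resize(p[190:290,240:380],None,fx=5.5,fy=5.5,interpolation=cv2.INTER_CUBIC)[...,::-1])
for n in("top","scene"):
  for k in("plate","lip","push_plate"):
    print(n,k,[(np.round(r["xyz"],1).tolist(),round(r["confidence"],2)) for r in models.place_of(k,n)if abs(r["xyz"][0]-603)<20])
E
```

```text
[603.2200007  -15.07880559  26.02644931] [ 1.79991363e+02 -2.69468377e-02  9.04752242e+01] [-3.46333436 -0.16619502  7.58181716] [-0.15437092  0.59256113 -0.00968483]
top plate []
top lip [([610.1, 28.2, 26.8], 0.85)]
top push_plate [([603.8, -153.2, 35.8], 0.95)]
scene plate [([601.5, -13.3, 14.5], 0.79)]
scene lip [([606.5, 26.2, 26.0], 0.68)]
scene push_plate [([605.9, -157.1, 31.6], 0.72)]
```

View pics/s3.png

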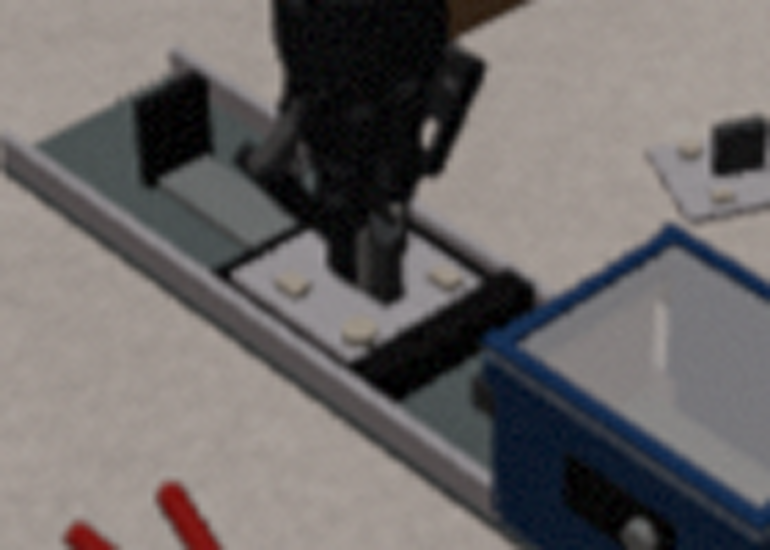

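The crop shows the plate lying in the pocket, with its front edge under the lip at about (360,360)–(495,280). I'll release it and retreat upward.

>>> apply_moves([
  [0,0,0,0,0,0],
  [0,0,0,0,0,0],
  [0,0,0,0,0,0],
  [0,0,-10,0,0,0],
  [0,0,-20,0,0,0],
], fingers=34)

```text
time: 12.02
tool_pos: [602.4, -14.5, 55.9]
tcp_rot: [-179.9, -0.0, 90.5]
ft_force: [-0.2, 0.6, 0.1]
finger_gap: 34.1
grip_force: 0.0
```

>>> apply_moves([
  [0,0,-40,0,0,0],
  [-30,-5,-30,0,0,0],
  [-50,-50,-10,0,0,0],
  [-50,-50,0,0,0,0],
  [-50,-50,0,0,0,0],
])

```text
time: 12.65
tool_pos: [466.8, -179.5, 136.7]
tcp_rot: [179.8, 0.1, 90.5]
ft_force: [0.2, -1.0, -0.0]
finger_gap: 34.1
grip_force: 0.0
```

```bash
python3 - <<'E'
from plan import *
s=sense();print(s["time"],s["tool_pos"],s["tcp_rot"],s["ft_force"])
p,d=snap("top");P,D=snap("scene")
a=cv2.resize(p[205:290,265:425],None,fx=5,fy=5,interpolation=cv2.INTER_CUBIC)[...,::-1];cv2.imwrite("pics/t4.png",a)
for n in("top","scene"):
  for k in("plate","lip","push_plate","pocket"):
    print(n,k,[(np.round(r["xyz"],1).tolist(),round(r["confidence"],2)) for r in models.place_of(k,n)if abs(r["xyz"][0]-603)<20])
for n,pp,dd in(("top",p,d),("scene",P,D)):
    W=cloud(n,dd)
    m=(pp.min(2)>95)&(abs(W[...,0]-603)<42)&(W[...,1]>-70)&(W[...,1]<30)&(W[...,2]>10)&(W[...,2]<28)
    q=W[m];A=np.c_[q[:,:2]-[603,-14],np.ones(len(q))];c=np.linalg.lstsq(A,q[:,2],rcond=None)[0]
    print(n,len(q),"plane",c,cv2.minAreaRect(q[:,:2].astype(np.float32)))
W=cloud("top",d);m=(W[...,2]>40)&(W[...,2]<70)&(abs(W[...,0]-603)<24)&(W[...,1]<-130)&(W[...,1]>-190);print("push",W[m].mean(0))
E
```

```text
12.65 [ 466.83316886 -179.47540056  136.69524833] [1.79835786e+02 9.48903668e-02 9.05486279e+01] [ 0.1886622  -0.9512867  -0.04482563]
top plate [([602.1, -13.5, 12.0], 0.74)]
top lip [([606.5, 25.6, 26.6], 0.73), ([602.0, 122.7, -0.8], 0.21)]
top push_plate [([602.8, -154.6, 31.4], 0.71)]
top pocket []
scene plate [([603.0, -15.1, 14.9], 0.69)]
scene lip [([606.5, 27.6, 23.5], 0.72)]
scene push_plate [([604.6, -157.2, 33.2], 0.58)]
scene pocket [([602.6, -15.2, 14.8], 0.62)]
top 1099 plane [-2.68800266e-03  4.66383634e-03  1.94894153e+01] ((603.8524780273438, -17.16234588623047), (82.63080596923828, 90.57719421386719), 0.7274019122123718)
scene 419 plane [1.58532559e-02 2.25705699e-02 2.13961752e+01] ((604.6952514648438, -23.840717315673828), (87.78829193115234, 81.46588134765625), 87.89505004882812)
push [ 602.79808433 -153.5030568    56.39192516]
```

View pics/t4.png

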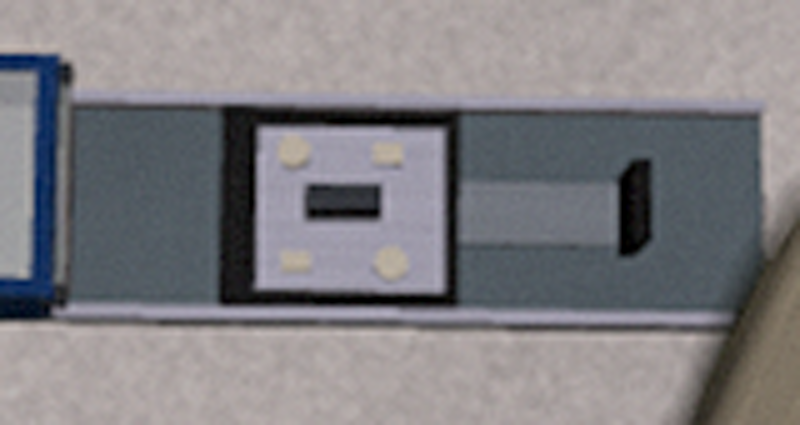

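The top crop shows the plate centred in the pocket, at about (350,208), with an even black margin and the lip over its front edge. The fitted plane is level and its z is 19.5 mm, so the plate is seated. Next is the push.

```bash
python3 - <<'E'
from plan import *
plan(([603.2,-188,110],[180,0,90.5],5),([603.2,-188,26],[180,0,90.5],5))
E
```

```text
[[-2.5, 27.0, 4.9, 0.0, 0.0, 0.0], [-2.4, 27.0, 4.9, 0.0, 0.0, 0.001], [-2.4, 27.0, 4.9, 0.0, 0.0, 0.0], [-2.4, 27.0, 5.0, 0.0, 0.0, 0.001], [-2.4, 27.0, 4.9, 0.0, 0.0, 0.0]]
[[-0.0, -0.0, 16.8, 0.0, 0.0, 0.0], [-0.0, -0.0, 16.8, 0.0, 0.0, 0.0], [-0.0, -0.0, 16.8, 0.0, 0.0, 0.0], [-0.0, -0.0, 16.8, 0.0, 0.0, 0.0], [-0.0, -0.1, 16.8, 0.0, 0.0, 0.0]]
t 13.15 end [ 603.2 -188.    26. ] [180.   -0.   90.5]
```

>>> apply_moves([
  [-2.4,27,5,0,0,0],
  [-2.4,27,5,0,0,0],
  [-2.4,27,5,0,0,0],
  [-2.4,27,5,0,0,0],
  [-2.4,27,5,0,0,0],
], fingers=0, grip_force=20)

```text
time: 13.78
tool_pos: [603.8, -187.8, 108.8]
tcp_rot: [-180.0, -0.0, 90.6]
ft_force: [0.9, -0.0, 0.0]
finger_gap: -0.0
grip_force: 0.0
```

>>> apply_moves([
  [0,0,17,0,0,0],
  [0,0,17,0,0,0],
  [0,0,17,0,0,0],
  [0,0,17,0,0,0],
  [0,0,16,0,0,0],
])

```text
time: 14.4
tool_pos: [602.0, -188.8, 24.2]
tcp_rot: [-180.0, -0.0, 90.5]
ft_force: [-0.7, -0.2, -0.2]
finger_gap: -0.0
grip_force: 0.0
```

>>> apply_moves([
  [4,0,0,0,0,0],
  [4,0,0,0,0,0],
  [4,0,0,0,0,0],
  [4,0,0,0,0,0],
  [4,0,0,0,0,0],
])

```text
time: 15.02
tool_pos: [602.7, -168.9, 26.0]
tcp_rot: [179.9, 0.1, 90.5]
ft_force: [-0.2, -2.9, 0.9]
finger_gap: 0.0
grip_force: 1.6
```

>>> apply_moves([
  [4,0,0,0,0,0],
  [6,0,0,0,0,0],
  [8,0,0,0,0,0],
  [8,0,0,0,0,0],
  [8,0,0,0,0,0],
])

```text
time: 15.65
tool_pos: [602.2, -134.3, 25.7]
tcp_rot: [180.0, 0.0, 90.5]
ft_force: [0.1, -5.3, 2.7]
finger_gap: -0.3
grip_force: 2.4
```

>>> apply_moves([
  [8,0,0,0,0,0],
  [8,0,0,0,0,0],
  [8,0,0,0,0,0],
  [8,0,0,0,0,0],
  [8,0,0,0,0,0],
])

```text
time: 16.27
tool_pos: [601.6, -94.3, 25.4]
tcp_rot: [-180.0, -0.0, 90.5]
ft_force: [0.5, -5.0, 3.7]
finger_gap: -0.2
grip_force: 2.4
```

```bash
python3 - <<'E'
from plan import *
s=sense();print(s["time"],s["tool_pos"],s["tcp_rot"],s["ft_force"])
snap("top");snap("scene")
for n in("top","scene"):
  for k in("plate","lip","push_plate"):
    print(n,k,[(np.round(r["xyz"],1).tolist(),round(r["confidence"],2)) for r in models.place_of(k,n)if abs(r["xyz"][0]-603)<20])
E
```

```text
16.275 [601.61038401 -94.27268412  25.40135537] [-1.79994818e+02 -3.85278890e-05  9.05180833e+01] [ 0.505634   -5.00447653  3.67787475]
top plate [([604.6, 60.3, 12.8], 0.7)]
top lip [([600.5, 101.8, 21.4], 0.92)]
top push_plate [([599.7, -77.5, 34.0], 0.58)]
scene plate [([600.7, 64.6, 15.2], 0.8), ([601.0, 121.1, 0.5], 0.73)]
scene lip []
scene push_plate [([604.0, -80.6, 35.2], 0.88)]
```

>>> apply_moves([
  [8,0,0,0,0,0],
  [8,0,0,0,0,0],
  [8,0,0,0,0,0],
  [8,0,0,0,0,0],
  [8,0,0,0,0,0],
])

```text
time: 17.3
tool_pos: [601.2, -54.2, 25.4]
tcp_rot: [-180.0, 0.0, 90.5]
ft_force: [-0.4, -2.6, -1.3]
finger_gap: -0.0
grip_force: 1.2
```

>>> apply_moves([
  [8,0,0,0,0,0],
  [8,0,0,0,0,0],
  [8,0,0,0,0,0],
  [8,0,0,0,0,0],
  [8,0,0,0,0,0],
])

```text
time: 17.92
tool_pos: [600.9, -14.3, 25.4]
tcp_rot: [-180.0, 0.0, 90.5]
ft_force: [0.2, -2.9, -2.7]
finger_gap: 0.3
grip_force: 1.3
```

>>> apply_moves([
  [8,0,0,0,0,0],
  [8,0,0,0,0,0],
  [8,0,0,0,0,0],
  [8,0,0,0,0,0],
  [7,0,0,0,0,0],
])

```text
time: 18.55
tool_pos: [600.6, 24.7, 25.4]
tcp_rot: [-180.0, -0.0, 90.5]
ft_force: [0.0, -2.0, -2.5]
finger_gap: 0.5
grip_force: 1.3
```

```bash
python3 - <<'E'
from plan import *
s=sense();print(s["time"],s["tool_pos"],s["tcp_rot"],s["ft_force"])
snap("top");snap("scene")
for n in("top","scene"):
  for k in("plate","lip","push_plate"):
    print(n,k,[(np.round(r["xyz"],1).tolist(),round(r["confidence"],2)) for r in models.place_of(k,n)if abs(r["xyz"][0]-603)<20])
E
```

```text
18.55 [600.56935344  24.73655524  25.4178018 ] [-1.79997511e+02 -3.13450749e-04  9.05198878e+01] [ 0.04853207 -1.95686994 -2.48510124]
top plate []
top lip []
top push_plate [([601.7, 39.6, 32.6], 0.7)]
scene plate []
scene lip []
scene push_plate [([601.7, 39.6, 35.0], 0.72)]
```

>>> apply_moves([
  [5,0,0,0,0,0],
  [4,0,0,0,0,0],
  [4,0,0,0,0,0],
  [3,0,0,0,0,0],
  [2,0,0,0,0,0],
])

```text
time: 19.58
tool_pos: [600.5, 42.3, 25.5]
tcp_rot: [180.0, 0.0, 90.5]
ft_force: [0.1, -3.5, 1.1]
finger_gap: 0.1
grip_force: 1.9
```

>>> apply_moves([
  [1.5,0,0,0,0,0],
  [1.5,0,0,0,0,0],
  [1.5,0,0,0,0,0],
  [1,0,0,0,0,0],
  [0.5,0,0,0,0,0],
])

```text
time: 20.2
tool_pos: [600.5, 47.2, 25.6]
tcp_rot: [180.0, 0.1, 90.5]
ft_force: [1.4, -9.2, 1.9]
finger_gap: 0.3
grip_force: 5.0
```

>>> apply_moves([
  [0.7,0,0,0,0,0],
  [0.7,0,0,0,0,0],
  [0.6,0,0,0,0,0],
  [0,0,0,0,0,0],
  [0,0,0,0,0,0],
])

```text
time: 20.82
tool_pos: [601.1, 47.3, 25.6]
tcp_rot: [179.9, 0.2, 90.5]
ft_force: [3.1, -16.3, 0.3]
finger_gap: -0.2
grip_force: 8.3
```

Force is rising with no further travel, so the carriage is against the back wall. I'll back off and lift.

>>> apply_moves([
  [-3,0,0,0,0,0],
  [-10,0,0,0,0,0],
  [-25,0,0,0,0,0],
  [-40,0,0,0,0,0],
  [-20,0,-30,0,0,0],
])

```text
time: 21.45
tool_pos: [598.3, -48.9, 52.5]
tcp_rot: [-179.6, -0.1, 90.5]
ft_force: [1.0, 0.6, -0.4]
finger_gap: -0.0
grip_force: 0.0
```

>>> apply_moves([
  [-20,0,-50,0,0,0],
  [-30,-30,-40,0,0,0],
  [-40,-40,0,0,0,0],
  [-40,-40,0,0,0,0],
  [0,0,0,0,0,0],
])

```text
time: 22.08
tool_pos: [490.0, -180.9, 145.2]
tcp_rot: [-180.0, -0.0, 90.3]
ft_force: [-0.3, 0.3, -0.2]
finger_gap: 0.1
grip_force: 0.0
```

```bash
python3 - <<'E'
from plan import *
s=sense();print(s["time"],s["tool_pos"],s["ft_force"])
p,d=snap("top");P,D=snap("scene")
for n in("top","scene"):
  for k in("plate","push_plate"):
    print(n,k,[(np.round(r["xyz"],1).tolist(),round(r["confidence"],2)) for r in models.place_of(k,n)if abs(r["xyz"][0]-603)<20])
W=cloud("top",d);m=(W[...,2]>40)&(W[...,2]<64)&(abs(W[...,0]-601)<24)&(W[...,1]<90)&(W[...,1]>30);print("push",W[m].mean(0))
a=cv2.resize(p[205:285,200:340],None,fx=5,fy=5,interpolation=cv2.INTER_CUBIC)[:400,:700]
b=cv2.resize(P[220:325,300:440],(700,200*1),interpolation=cv2.INTER_CUBIC)
cv2.imwrite("pics/f.png",np.vstack([a,b])[...,::-1])
E
```

```text
22.075 [ 490.02922361 -180.89837664  145.19565751] [-0.29330106  0.27114921 -0.22444709]
top plate []
top push_plate [([603.4, 65.2, 33.3], 0.88)]
scene plate [([602.0, 260.7, 9.7], 0.46)]
scene push_plate []
push [599.93419436  62.78137     56.05897536]
```

View pics/f.png

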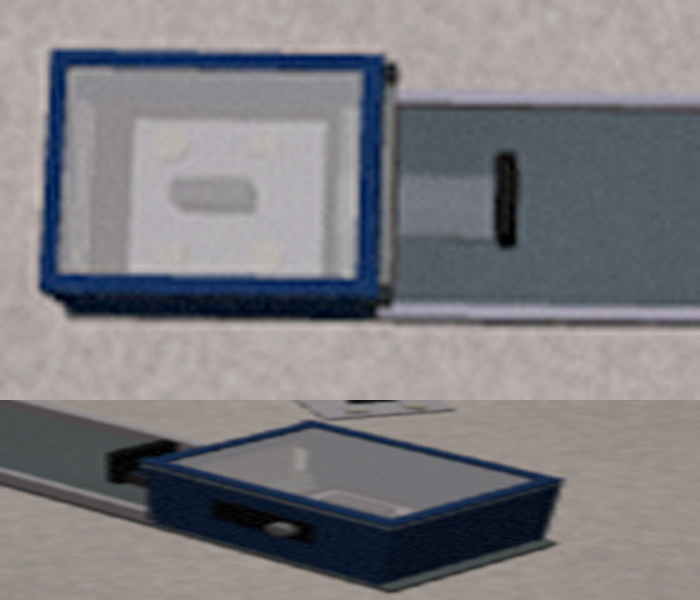

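The picture shows the plate under the clear roof at about (230,195), the push plate outside at (505,200), and the flap shut in the mouth at about (390,190). The push plate's y of about 63 mm matches the home position.

```bash
python3 -c "
from bench import job;print(job.hand_in())"
```

```text
the job is handed in; nothing more can be done
None
```

The build plate is seated in the carriage, the carriage is pushed home against the back of the box, and the flap looks shut in the last picture. I handed the job in at about 22 s, and no verdict came back.

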